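# Dock the torch in its tapered battery caddy

### The job

Put the aluminium torch away in the grey charging caddy: lower its tapered tail into the matching cone, let it centre itself there, then press it gently straight down until both orange clips snap shut over its collar and it stands fully home and upright, and let go. Set it in rather than dropping it, push no harder than the clips need (never above 25 N), and leave the other things on the shelf where they are.

Things in the scene. Friction and masses are not known exactly. Their poses are not given: they have to be found in the camera images.
- torch: Aluminium torch, 135 mm long, about 0.28 kg, standing tail down, lens up. Origin: centre of the tail face; z along its axis to the lens. Tail cone 22 mm wide at z 0, 38 at z 30; flares on to a collar 44 wide at z 36, flat on top; barrel 32 wide; head 38 wide and straight-sided from z 102 to 135, where it can be held. Bezel ring on top, lens 3 mm below it.
- caddy: Fixed grey charging caddy, 116 x 56 x 36 mm, on a timber block 15 to 45 mm high. Origin: socket axis, at the caddy's underside (the block's top); z up. The socket is a hard black cone matching the torch's tail, rim at z 47; torch home has its tail at z 19. Cone and clips together screw up or down by as much as 10 mm and this is not reported: feel for it. Spare cells at x 35 to 82, top at z 68.
- clip_left (a joint): Orange spring clip on the socket's +y side: 0 shut, grows (to 0.2 rad) as its nose is pushed outward. Nose at z 56 to 65 from the caddy's origin, pad to z 69, plus the cone's shift. A torch set in loosely rests on both noses 8 mm above home. Pressed with 8 to 18 N its flared collar spreads the clips to 0.07 rad; 1 mm short of home they snap to 0 above it and the taper takes the push.
- clip_right (a joint): The same clip on the socket's -y side, mirrored.
- pin (a joint): Brass sprung charging pin in the socket's floor: 0 up, grows as the torch's tail pushes it down; 0.003 to 0.004 m with the torch home, 0 until it is within 4 mm of home. Light: 1 to 2 N.
- tin: Red plastic first aid tin with hinged lid, white cross and white knob, 120 x 170 x 65 mm. Origin: centre of its underside. Leave alone.
- jar: Glass jar of washers with dark steel lid, 68 mm wide, 92 mm tall. Origin: centre of its underside. Leave alone.
- doorstop: Brown hard silicone doorstop, a wedge 100 x 38 x 30 mm, thick end at its +x. Origin: centre of its underside. Leave alone.

How it is judged (in metres and radians):
On the way, in this order (a step that is already met when the one before it is completed fails the run):
1. the torch's tail is down in the socket, resting or held there, not yet pressed home (z of torch in the frame of caddy below 0.042 m and horizontal distance between torch and caddy below 0.008 m), for 0.1 s.
2. the torch is pressed fully home and upright, both clips shut over its collar (value of joint pin above 0.0025 m and z of torch in the frame of caddy below 0.031 m and horizontal distance between torch and caddy below 0.002 m and angle between torch's own z axis and vertical below 0.035 rad and value of joint each of clip_left, clip_right below 0.02 rad), for 0.2 s.
At the end, for the whole second after the job is handed in: The torch stands home in the caddy's cone: charging pin pushed down over 2.5 mm, tail under 31 mm above the caddy's underside, within 2 mm of the socket's axis and 2 degrees of upright, both clips shut (below 0.02 rad) over the collar, at rest and let go (all of step 2 and linear speed of torch below 0.02 m/s); the robot touches nothing.
It fails at once if the torch is forced in the socket: contact forces on cone and clips add up to over 110 N (the taper multiplies a push about three to four times, so this is some 27 to 30 N down) (contact force between torch and caddy above 110 N).
It fails at once if the torch is dropped: it falls free at over 0.7 m/s (linear speed of torch above 0.7 m/s and contact force between the fingers and torch below 0.1 N).
It fails at once if the torch is toppled (angle between torch's own z axis and vertical above 0.8 rad).
It fails at once if the tin, the jar or the doorstop is shifted by over 15 mm (distance of any of tin, jar, doorstop from where it was at the start of the episode above 0.015 m).
It also fails if it takes over 64 s, if anything falls off the work surface, if the arm or the gripper's body presses on something with over 40 N, if the wrist force passes 120 N, or if a joint passes its speed limit or range.

### The arm

A 7-joint arm with a two-finger parallel gripper is mounted at the origin on the work surface. World frame = base frame: x ahead of the robot, y to its left, z up, the work surface at z = 0. Lengths are in m, angles in degrees, forces in N, time in s.
With the tool pointing down it reaches from about 0.4 to 0.875 m from the base axis. Payload 6.5 kg.
Tool frame: the origin (TCP) lies on the centre line of the jaws, within the pads' length; the fingertips stand 14 mm ahead of it and the grasp point (between the pads) lies 5 mm behind it; z points along the fingers, y is the direction in which the jaws open and shut (so a half turn about z gives the same grasp; the last joint's range is limited). The gripper opens to 88 mm and grips with 3 to 60 N. Pads are 18 mm wide; open, the fingers measure 123 mm over their backs; the gripper's body (75 mm by 187 mm) begins 45 mm behind the grasp point.
Start: joints at [67.598, 30.733, -0.252, 88.115, 0.149, 61.152, -4.079], TCP at [0.207, -0.616, 0.253] pointing down, gripper open.
Joint ranges: [-154.64, 154.64], [-21.42, 123.67], [-72.66, 72.17], [13.99, 137.28], [-74.86, 254.86], [10.95, 109.41], [-158.01, 158.01]. Speed limits (degrees/s): [136.94, 136.94, 180, 180, 180, 180, 180].

### API

Orientations are given as [roll, pitch, yaw] about the fixed x, y, z axes, in that order (R = Rz(yaw) Ry(pitch) Rx(roll)).
In Python, from station import get_obs, get_image, job_done, boxes_of, silhouettes, landmark_of gives the robot as it stands. The module is installed in compiled form; this text tells all that it offers.
- The arm moves only by the tool apply_moves, never from a script. Its argument "rows" is text: rows parted by semicolons, each of 7 numbers parted by spaces: the closure, from -1 (fully open) to 1 (shut), so that 0 is half open, then the shift along the world's x, y, z in cm, then the turn, a rotation vector about the world's x, y, z in rad. In form: fingers x y z wx wy wz; .... A call has 1 to 12 rows; each row shifts and turns the commanded pose from where the row before left it; what a row does not reach is not made up. A row lasts 1/10 s, in which the tool goes at most 50 mm and 8.59 degrees, less where a joint would pass 70% of its speed; a pose out of reach is approached as far as the arm can. A call is refused whole if a number of a shift passes 5 or a number of a turn 0.15, either way. A call with a gripper value outside its range is refused whole. The fingers move at their own pace and stop on an object; "squeeze" is the grip in N (left out, the last holds). Time passes only in rows, so rows that do not move let the fingers close. It gives the time, the measured TCP pose, the force and the opening at its end, in the units of the state.
- get_obs(): the state, without advancing time (a new reading comes with each control period).
- get_image(name): name is "side" or "top" or "wrist"; returns a dict with "image" (420x560x3 uint8, blue, green, red), "mtx" (3x3 intrinsics, pixels), "R" (3x3) and "t" (3): a world point X has camera coordinates R X + t. Camera axes: x right, y down, z forward; pixel columns grow to the right and rows downward; lengths in m; the calibration is good to about 2 mm. The wrist camera is an equidistant fisheye: a pixel r from the principal point sees the ray r / f radians off the axis. A picture is of the moment at which its call begins. There is no depth.
- job_done(): hands the job in, once; it reports no verdict.
Trained networks look in a picture, given as the dict that the camera call returned (one of the last four; its "shot" number tells which), for a name from the list of things; names that differ only in an ending like _2 or _b are one class to them, and where a whole thing is asked for, a point or a joint stands for the part that bears it (a point fixed in the world has none). Each returns a list of dicts, best first, with "conf" (0 to 1); they miss things now and then, are a little off and sometimes report something else, mostly with a low value. They report only what shows in the picture. A call takes as long as a camera call.
- boxes_of(thing, picture): "pixel" ([column, row] in pixels, amid what is visible of it).
- silhouettes(thing, picture): "pixels" (420x560 bool, what is visible of it) and "pixel" ([column, row] in pixels, amid what is visible of it).
- landmark_of(thing, picture): "pixel" ([column, row] in pixels: a listed point, or the origin of a listed thing).
The state is a dict: "time": time; "qpos": joint angles; "qvel": joint speeds; "joint_torque": joint torques, N m; "position": TCP position; "ee_rot": TCP orientation; "contact_force": force on the tool from outside, world axes, zero at the start; "wrist_torque": the same for the moment, N m; "opening": opening from 0.0 (shut) to 1.0 (fully open).
Only numpy, scipy, OpenCV 4.12 (cv2) and the standard library are available. Lean on these libraries where they do the work, as an engineer would, in place of code of your own. Each camera call takes 0.05 s, during which the arm holds its last target. There are 200 camera calls.

## Working session

There is one attempt and no reset: what is moved stays moved. The work goes in short steps, Python scripts to look and compute and a tool call to move; the robot and the scene stay as the last step left them, time stands still between calls to the robot, and variables do not carry over. Pictures are saved under pics/ and viewed, about 8 in all and at most 12, crops included, and the job is handed in when it is done.

Besides the shell and the picture viewer there is one more tool, called as name(argument=value, ...) on one line, values as JSON. apply_moves: Moves the arm, as the interface text tells. Its arguments: {"type":"object","properties":{"rows":{"type":"string"},"squeeze":{"type":"number"}},"required":["rows"]}

```bash
mkdir -p pics
cat > h.py <<'E'
import numpy as np, cv2
from station import *
def ray(p,px):
    K,R,t=map(np.array,(p["mtx"],p["R"],p["t"]))
    C=-R.T@t; d=np.linalg.inv(K)@[px[0],px[1],1.]
    d=R.T@d; return C,d/np.linalg.norm(d)
def atz(p,px,z):
    C,d=ray(p,px); return C+d*(z-C[2])/d[2]
def tri(rs):
    A=np.zeros((3,3));b=np.zeros(3)
    for C,d in rs:
        P=np.eye(3)-np.outer(d,d);A+=P;b+=P@C
    X=np.linalg.solve(A,b); return X,[np.linalg.norm((np.eye(3)-np.outer(d,d))@(X-C)) for C,d in rs]
E
python3 - <<'E'
from h import *
np.set_printoptions(precision=4,suppress=True)
o=get_obs();print({k:np.round(v,3) for k,v in o.items()})
P={n:get_image(n) for n in("side","top")}
print({k:(-p["R"].T@p["t"]) for k,p in P.items()})
for th in("torch","caddy","clip_left","clip_right","pin","tin","jar","doorstop"):
    r=[]
    for n,p in P.items():
        l=landmark_of(th,p);b=boxes_of(th,p)
        print(th,n,[(np.round(x["pixel"]),round(x["conf"],2)) for x in l[:2]],[(np.round(x["pixel"]),round(x["conf"],2)) for x in b[:2]])
        if l:r.append(ray(p,l[0]["pixel"]))
    if len(r)==2:print("   ",*tri(r))
cv2.imwrite("pics/a.png",np.vstack([P["side"]["image"],P["top"]["image"]])[:,:])
cv2.imwrite("pics/a.png",cv2.resize(np.hstack([P["side"]["image"],P["top"]["image"]]),(800,300),interpolation=cv2.INTER_AREA))
E
```

```text
{'time': np.float64(0.0), 'qpos': array([67.597, 30.776, -0.253, 88.169,  0.15 , 61.151, -4.078]), 'qvel': array([ 0.049, -0.009, -0.029, -0.05 ,  0.054,  0.058, -0.009]), 'joint_torque': array([ -0.001, -57.099,   0.99 , -25.161,  -0.056,   0.018,   0.   ]), 'position': array([ 0.207, -0.615,  0.252]), 'ee_rot': array([-179.904,    0.009,   18.615]), 'contact_force': array([-0.526, -0.098,  0.862]), 'wrist_torque': array([-0.008, -0.013,  0.004]), 'opening': np.float64(1.0)}
{'side': array([ 0.4375, -0.8688,  0.694 ]), 'top': array([ 0.3149, -0.0955,  1.2442])}
torch side [(array([259., 256.]), 0.55)] [(array([260., 223.]), 0.76)]
torch top [(array([291., 238.]), 0.69)] [(array([291., 232.]), 0.94), (array([148., 209.]), 0.41)]
    [ 0.4922 -0.1202 -0.0076] [np.float64(0.0001278631240329496), np.float64(0.0001278631240330326)]
caddy side [] [(array([276., 153.]), 0.91)]
caddy top [(array([150., 222.]), 0.84)] [(array([151., 208.]), 0.6)]Traceback (most recent call last):
  File "<stdin>", line 9, in <module>
ValueError: it knows: caddy, doorstop, jar, tin, torch
```

Run:
```python
from h import *
np.set_printoptions(precision=4,suppress=True)
P={n:get_image(n) for n in("side","top")}
for th in("torch","caddy","tin","jar","doorstop"):
    r=[]
    for n,p in P.items():
        l=landmark_of(th,p);b=silhouettes(th,p)
        print(th,n,[(np.round(x["pixel"]),round(x["conf"],2)) for x in l[:2]],[(np.round(x["pixel"]),round(x["conf"],2),x["pixels"].sum()) for x in b[:2]])
        if l:r.append(ray(p,l[0]["pixel"]))
    if len(r)==2:print("   ",*tri(r))
cv2.imwrite("pics/a.png",cv2.resize(P["side"]["image"],(800,600)))
cv2.imwrite("pics/b.png",cv2.resize(P["top"]["image"],(800,600)))
```

```text
torch side [(array([258., 253.]), 0.57)] [(array([261., 224.]), 0.71, np.int64(939)), (array([285., 276.]), 0.15, np.int64(1830))]
torch top [(array([290., 239.]), 0.66)] [(array([290., 235.]), 0.67, np.int64(374))]
    [ 0.4901 -0.1185 -0.0014] [np.float64(0.001092798252774463), np.float64(0.0010927982527744605)]
caddy side [(array([265., 154.]), 0.92)] [(array([279., 155.]), 0.81, np.int64(2471))]
caddy top [(array([148., 219.]), 0.88)] [(array([150., 209.]), 0.72, np.int64(3482))]
    [0.534  0.2207 0.0377] [np.float64(0.0011499277589869794), np.float64(0.0011499277589871139)]
tin side [(array([355., 396.]), 0.6)] [(array([357., 375.]), 0.64, np.int64(8121))]
tin top [(array([425., 183.]), 0.68)] [(array([429., 177.]), 0.93, np.int64(4197))]
    [ 0.6245 -0.4594 -0.0044] [np.float64(0.0036874108095000745), np.float64(0.0036874108095)]
jar side [(array([282., 290.]), 0.62)] [(array([321., 233.]), 0.69, np.int64(794)), (array([283., 273.]), 0.68, np.int64(1907))]
jar top [(array([333., 223.]), 0.67)] [(array([338., 218.]), 0.58, np.int64(800))]
    [ 0.5286 -0.2243 -0.0049] [np.float64(0.00025604405163590365), np.float64(0.00025604405163588576)]
doorstop side [] [(array([322., 236.]), 0.61, np.int64(880))]
doorstop top [(array([273., 183.]), 0.83)] [(array([272., 184.]), 0.7, np.int64(649))]
```

View pics/a.png

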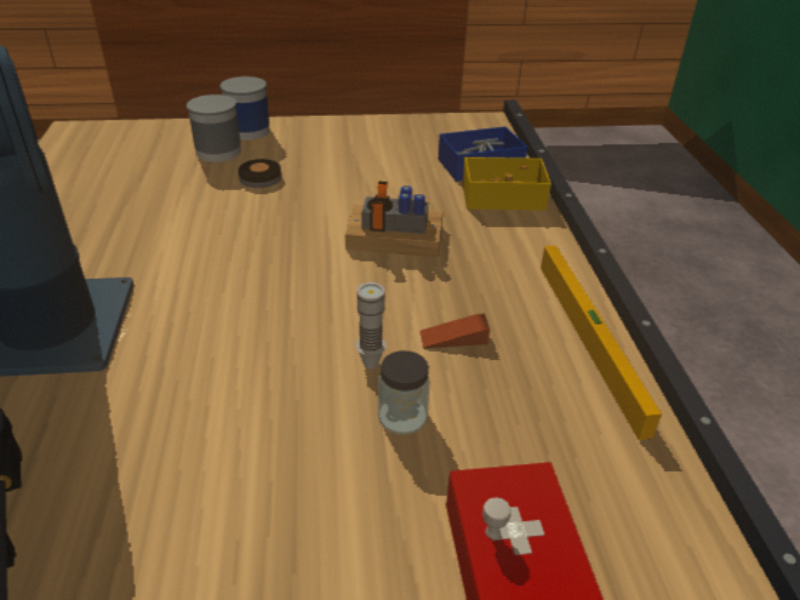

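View pics/b.png

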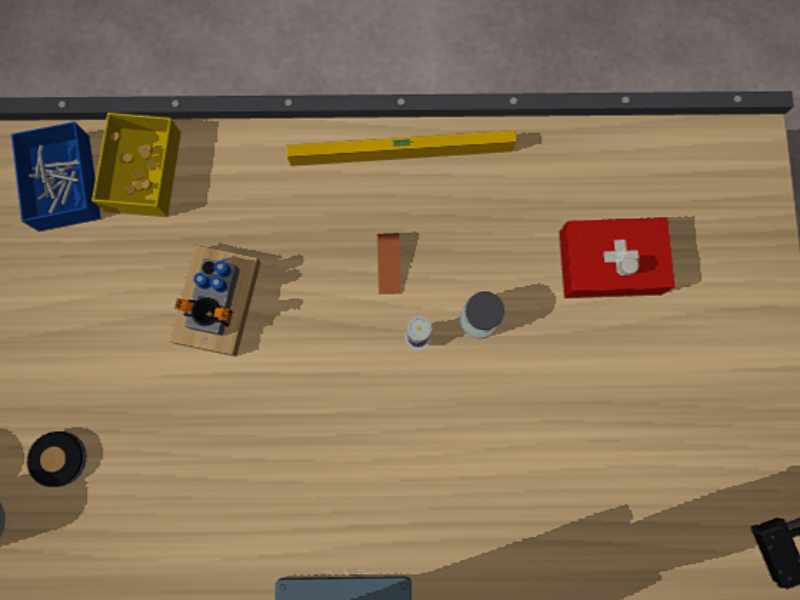

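apply_moves(rows="-1 2.3 4.1 0 0 0 0;-1 2.3 4.1 0 0 0 0;-1 2.3 4.1 0 0 0 0;-1 2.3 4.1 0 0 0 0;-1 2.3 4.1 0 0 0 0;-1 2.3 4.1 0 0 0 0;-1 2.3 4.1 0 0 0 0;-1 2.3 4.1 0 0 0 0;-1 2.3 4.1 0 0 0 0;-1 2.3 4.1 0 0 0 0;-1 2.3 4.1 0 0 0 0;-1 0 0 0 0 0 0", squeeze=20)

```text
time: 2.8
position: [0.4636, -0.1584, 0.2532]
ee_rot: [-179.9, -0.2, 19.2]
contact_force: [-0.5, -0.3, 0.0]
opening: 1.0
```

Run:
```python
from h import *
np.set_printoptions(precision=4,suppress=True)
o=get_obs();print(o["position"],o["ee_rot"],o["qpos"],o["contact_force"])
p=get_image("wrist")
print(p["mtx"],p["R"],-p["R"].T@p["t"])
for th in("torch","jar"):
  for f in(landmark_of,silhouettes): print(th,[(x["pixel"],x["conf"]) for x in f(th,p)[:2]])
cv2.imwrite("pics/c.png",p["image"])
```

```text
[ 0.4636 -0.1584  0.2532] [-179.9109   -0.1939   19.1971] [ 25.4151  15.7606 -13.8032 111.2612   4.411   53.3735 -61.3181] [-0.4734 -0.3091  0.0452]
[[325.1923   0.     284.7927]
 [  0.     325.1923 208.2525]
 [  0.       0.       1.    ]] [[ 0.3295 -0.9442 -0.0013]
 [-0.9071 -0.3169  0.2769]
 [-0.2619 -0.09   -0.9609]] [ 0.5309 -0.1343  0.3859]
torch [([263.7, 145.1], 0.57), ([35.3, 46.3], 0.5)]
torch [([258.0, 159.0], 0.57)]
jar [([362.9, 148.1], 0.73)]
jar [([372.8, 153.8], 0.74), ([257.6, 156.1], 0.19)]
```

View pics/c.png

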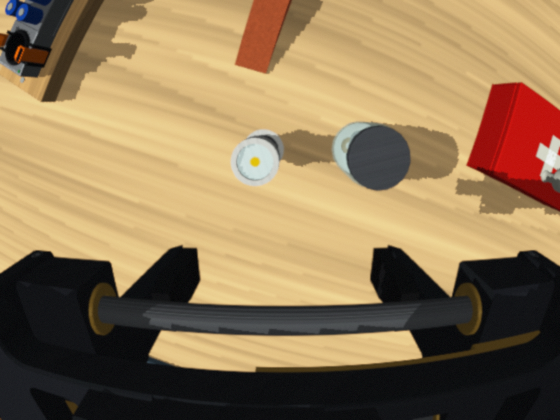

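```bash
cat >> h.py <<'E'
def wray(p,px):
    K,R,t=map(np.array,(p["mtx"],p["R"],p["t"])); f=K[0,0]
    u=np.array([px[0]-K[0,2],px[1]-K[1,2]]);r=np.linalg.norm(u);a=r/f
    d=R.T@np.r_[np.sin(a)*u/max(r,1e-9),np.cos(a)]
    return -R.T@t,d
def watz(p,px,z):
    C,d=wray(p,px); return C+d*(z-C[2])/d[2]
def yellow(im,c,r=12):
    c=np.array(c).astype(int);x0,y0=c-r
    s=im[y0:y0+2*r,x0:x0+2*r].astype(float)
    m=(s[...,2]-s[...,0]>90)&(s[...,1]-s[...,0]>60)
    ys,xs=np.nonzero(m);return np.array([xs.mean()+x0,ys.mean()+y0]),m.sum()
E
python3 - <<'E'
from h import *
np.set_printoptions(precision=4,suppress=True)
p=get_image("wrist");q=get_image("top")
y,n=yellow(p["image"],(255,161));print("wrist",y,n,watz(p,y,.132)); 
y,n=yellow(q["image"],(294,231),7);print("top",y,n,atz(q,y,.132))
print("caddy socket top px atz .085:",atz(q,(146,218.5),.085), "wrist",watz(p,(17,45),.085))
l=landmark_of("caddy",q)[0];print(l["pixel"],atz(q,l["pixel"],.03))
E
```

```text
wrist [246.7333 154.2333] 60 [ 0.4898 -0.1244  0.132 ]
top [292. 230.] 1 [ 0.4906 -0.1208  0.132 ]
caddy socket top px atz .085: [0.5285 0.2121 0.085 ] wrist [0.5344 0.1916 0.085 ]
[147.7, 219.4] [0.5364 0.2226 0.03  ]
```

apply_moves(rows="-1 1.3 1.8 0 0 0 0;-1 1.3 1.8 -2 0 0 0;-1 0 0 -3 0 0 0;-1 0 0 0 0 0 0;-1 0 0 0 0 0 0")

```text
time: 3.7
position: [0.4859, -0.1298, 0.2029]
ee_rot: [-180.0, 0.1, 18.5]
contact_force: [-0.1, -0.9, 0.7]
opening: 1.0
```

Run:
```python
from h import *
np.set_printoptions(precision=4,suppress=True)
o=get_obs();print(o["position"],o["ee_rot"],o["qpos"],o["contact_force"])
p=get_image("wrist")
for f in(landmark_of,silhouettes): print([(x["pixel"],x["conf"]) for x in f("torch",p)[:2]])
print("prev est",[watz(p,(x["pixel"]),.132) for x in silhouettes("torch",p)[:1]])
cv2.imwrite("pics/d.png",p["image"])
```

```text
[ 0.4859 -0.1298  0.2029] [-179.9779    0.0696   18.5341] [ 21.2799  21.0765 -13.9779 112.0357   6.757   47.7305 -67.8248] [-0.1364 -0.8506  0.75  ]
[([280.3, 179.4], 0.79)]
[([278.2, 207.9], 0.86)]
prev est [array([ 0.4963, -0.1209,  0.132 ])]
```

View pics/d.png

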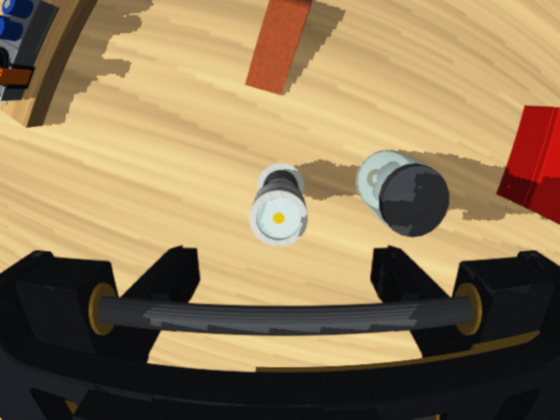

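Run:
```python
from h import *
np.set_printoptions(precision=4,suppress=True)
p=get_image("wrist");print(watz(p,(278.5,218.5),.133))
im=p["image"].astype(int)[205:232,265:292]
m=(im[...,2]-im[...,0]>120);ys,xs=np.nonzero(m);print(m.sum(),xs.mean()+265,ys.mean()+205)
l=landmark_of("torch",p)[0]["pixel"];print("tail",watz(p,l,0.0))
```

```text
[ 0.4908 -0.1234  0.133 ]
88 277.71590909090907 219.20454545454547
tail [ 0.4891 -0.1229  0.    ]
```

apply_moves(rows="-1 0.45 0.65 -2 0 0 0;-1 0 0 -2.5 0 0 0;-1 0 0 -2.3 0 0 0;-1 0 0 -2 0 0 0;-1 0 0 0 0 0 0;0 0 0 0 0 0 0;0 0 0 0 0 0 0;0.1 0 0 0 0 0 0", squeeze=15)

```text
time: 4.8
position: [0.4917, -0.1227, 0.1159]
ee_rot: [179.9, -0.1, 18.6]
contact_force: [-0.6, 0.6, 0.2]
opening: 0.75
```

apply_moves(rows="1 0 0 0 0 0 0;1 0 0 0 0 0 0;1 0 0 0 0 0 0;1 0 0 0 0 0 0;1 0 0 0 0 0 0;1 0 0 0 0 0 0", squeeze=40)

```text
time: 5.4
position: [0.4911, -0.1226, 0.1149]
ee_rot: [180.0, -0.0, 18.6]
contact_force: [0.4, -1.6, 2.0]
opening: 0.418
```

apply_moves(rows="1 0 0 1.5 0 0 0;1 0 0 3 0 0 0;1 0 0 4 0 0 0;1 0 0 4.5 0 0 0;1 0 2 3 0 0 0;1 -0.5 4 0 0 0 0;1 -0.5 4.5 0 0 0 0;1 -0.5 4.5 0 0 0 0;1 -0.5 4.5 0 0 0 0;1 -0.5 4.5 0 0 0 0;1 -0.5 4 0 0 0 0;1 0 2 0 0 0 0")

```text
time: 6.6
position: [0.4589, 0.1815, 0.2743]
ee_rot: [-179.9, 0.1, 18.9]
contact_force: [-0.3, -0.8, -2.7]
opening: 0.42
```

apply_moves(rows="1 0 1 0 0 0 0;1 0 0 0 0 0 0;1 0 0 0 0 0 0")

```text
time: 6.9
position: [0.461, 0.1858, 0.2743]
ee_rot: [179.9, 0.1, 18.5]
contact_force: [-0.4, -1.0, -3.2]
opening: 0.423
```

Run:
```python
from h import *
np.set_printoptions(precision=4,suppress=True)
o=get_obs();print(o["position"],o["ee_rot"],o["qpos"],o["contact_force"],o["opening"])
p=get_image("wrist");print("cam",-p["R"].T@p["t"])
for th in("caddy","torch"):
  for f in(landmark_of,silhouettes): print(th,[(x["pixel"],x["conf"]) for x in f(th,p)[:2]])
cv2.imwrite("pics/e.png",p["image"])
```

```text
[0.461  0.1858 0.2743] [179.9427   0.0765  18.5215] [  -5.8463   16.2744  -25.345   108.3355    8.2491   57.2436 -106.2708] [-0.3589 -0.9551 -3.2491] 0.42251266463892495
cam [0.529  0.2097 0.4066]
caddy [([275.3, 107.9], 0.55)]
caddy [([284.9, 88.5], 0.8)]
torch [([284.5, 206.4], 0.85)]
torch [([285.4, 261.1], 0.9)]
```

View pics/e.png

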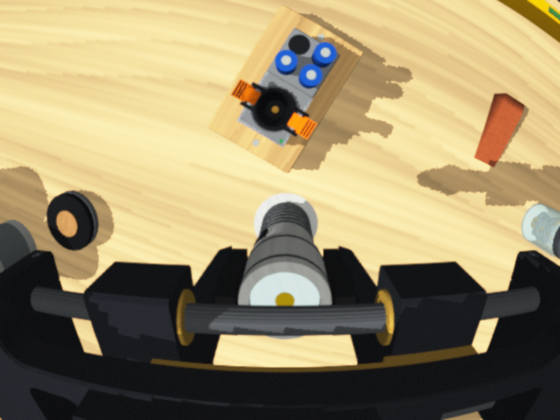

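Run:
```python
from h import *
np.set_printoptions(precision=4,suppress=True)
p=get_image("wrist")
for z in(.045,.065):print("pin",watz(p,(275.3,109),z))
L=landmark_of("caddy",p)[0]["pixel"];print("lm",L,watz(p,L,.035))
rs=[wray(p,L)]
for n in("side","top"):
    q=get_image(n);l=landmark_of("caddy",q)[0];print(n,l["pixel"],l["conf"],atz(q,l["pixel"],.035));rs.append(ray(q,l["pixel"]))
    if n=="side": S=q["image"][110:190,225:325]
    else: T=q["image"][160:260,110:190]
print(tri(rs))
# held torch check: lens
print("lens",watz(p,(285,299.5),0.2743+.005-.005+.018), get_obs()["position"])
cv2.imwrite("pics/f.png",cv2.resize(S,(800,640))[:600])
```

```text
pin [0.5331 0.2222 0.045 ]
pin [0.5328 0.2215 0.065 ]
lm [279.4, 107.8] [0.5359 0.2186 0.035 ]
side [265.2, 154.7] 0.65 [0.5334 0.2197 0.035 ]
top [148.4, 223.3] 0.78 [0.526  0.2192 0.035 ]
(array([0.5319, 0.2193, 0.0342]), [np.float64(0.004144079403423549), np.float64(0.0017557743666453953), np.float64(0.0056676392502522455)])
lens [0.4601 0.1868 0.2923] [0.4609 0.1874 0.2747]
```

View pics/f.png

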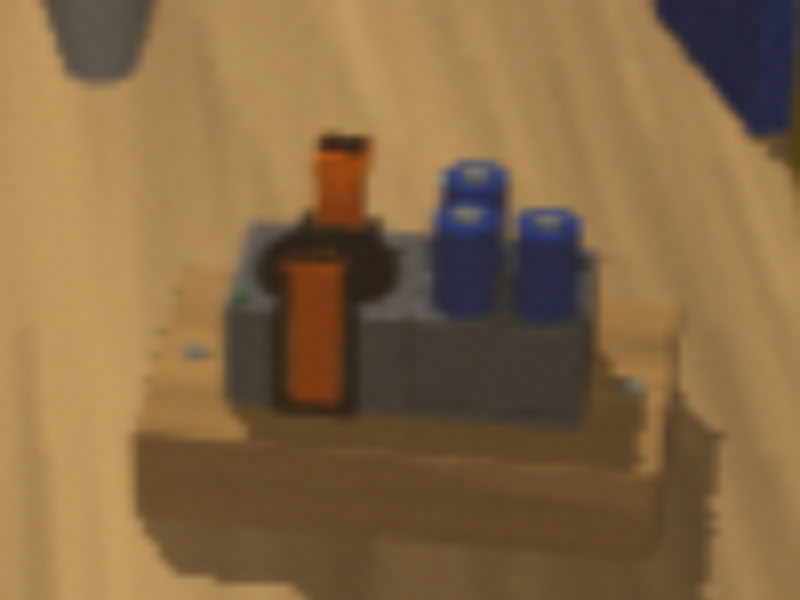

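apply_moves(rows="1 1.3 0.5 0 0 0 0;1 2 1 0 0 0 0;1 2 1 0 0 0 0;1 1.5 0.7 0 0 0 0;1 0.5 0.3 0 0 0 0;1 0 0 0 0 0 0;1 0 0 -2 0 0 0;1 0 0 -2 0 0 0;1 0 0 0 0 0 0")

```text
time: 8.35
position: [0.5315, 0.221, 0.2323]
ee_rot: [179.9, 0.3, 18.6]
contact_force: [0.2, -1.5, -3.2]
opening: 0.424
```

Run:
```python
from h import *
np.set_printoptions(precision=4,suppress=True)
o=get_obs();print(o["position"],o["ee_rot"],o["contact_force"],o["wrist_torque"])
p=get_image("wrist");q=get_image("side");r=get_image("top")
z=o["position"][2]
print("torch tail lm",[(x["pixel"],watz(p,x["pixel"],z-.115)) for x in landmark_of("torch",p)[:1]])
print("caddy",[(x["pixel"],watz(p,x["pixel"],.035)) for x in landmark_of("caddy",p)[:1]])
a=cv2.resize(p["image"][60:340,180:390],(450,600));b=cv2.resize(q["image"][80:200,225:295],(350,600))
cv2.imwrite("pics/g.png",np.hstack([a,b]))
```

```text
[0.5315 0.221  0.2323] [179.9448   0.3342  18.6196] [ 0.1565 -1.5415 -3.2372] [-0.0207  0.0786 -0.0255]
torch tail lm [([285.5, 210.3], array([0.5289, 0.2203, 0.1173]))]
caddy [([287.2, 183.3], array([0.5334, 0.2197, 0.035 ]))]
```

View pics/g.png

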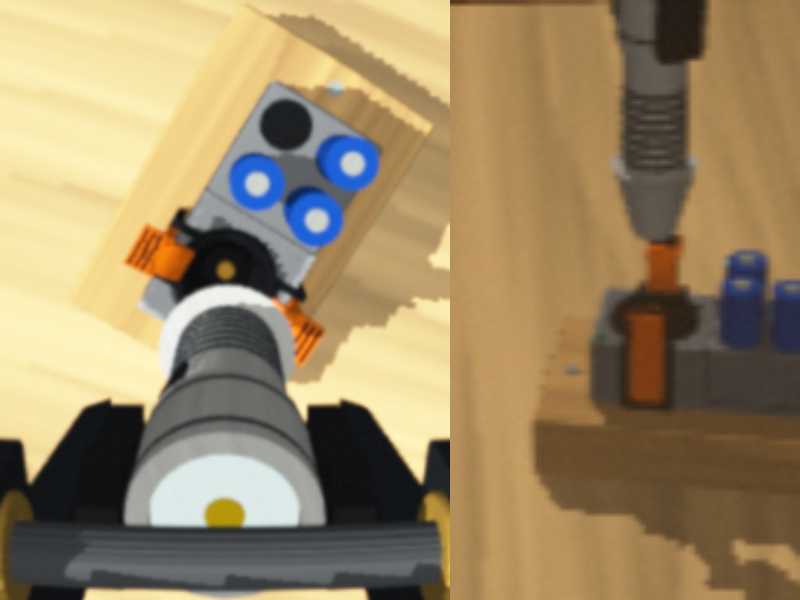

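Run:
```python
from h import *
np.set_printoptions(precision=4,suppress=True)
p=get_image("wrist");o=get_obs();print(o["position"])
for z in(.045,.055,.065):print("pin",watz(p,(285.5,186),z))
print("lens",watz(p,(180+225*210/450,60+516*280/600),o["position"][2]+.017))
```

```text
[0.5344 0.2227 0.2359]
pin [0.5357 0.2233 0.045 ]
pin [0.5378 0.224  0.055 ]
pin [0.5398 0.2247 0.065 ]
lens [0.5323 0.2228 0.2529]
```

apply_moves(rows="1 0.15 0.05 -1 0 0 0;1 0 0 -1 0 0 0;1 0 0 -0.7 0 0 0;1 0 0 0 0 0 0")

```text
time: 9.05
position: [0.5344, 0.2225, 0.206]
ee_rot: [180.0, 0.2, 18.6]
contact_force: [-0.8, -0.9, -1.9]
opening: 0.414
```

apply_moves(rows="1 0 0 -0.4 0 0 0;1 0 0 -0.3 0 0 0;1 0 0 0 0 0 0")

```text
time: 9.35
position: [0.5353, 0.2229, 0.2004]
ee_rot: [180.0, 0.0, 18.6]
contact_force: [-0.2, 0.5, -3.3]
opening: 0.417
```

apply_moves(rows="1 0 0 -0.3 0 0 0;1 0 0 -0.2 0 0 0;1 0 0 0 0 0 0")

```text
time: 9.65
position: [0.5353, 0.2229, 0.1954]
ee_rot: [180.0, 0.0, 18.6]
contact_force: [-0.5, 0.3, -3.2]
opening: 0.419
```

apply_moves(rows="1 0 0 -0.3 0 0 0;1 0 0 -0.2 0 0 0;1 0 0 0 0 0 0")

```text
time: 9.95
position: [0.5352, 0.2229, 0.1903]
ee_rot: [180.0, 0.0, 18.6]
contact_force: [-0.1, 0.2, -2.5]
opening: 0.42
```

apply_moves(rows="1 0 0 -0.2 0 0 0;1 0 0 -0.1 0 0 0;1 0 0 0 0 0 0")

```text
time: 10.25
position: [0.5353, 0.2229, 0.1875]
ee_rot: [180.0, 0.0, 18.6]
contact_force: [0.1, -1.0, -3.8]
opening: 0.42
```

apply_moves(rows="1 0 0 -0.2 0 0 0;1 0 0 -0.1 0 0 0;1 0 0 0 0 0 0")

```text
time: 10.55
position: [0.5353, 0.2229, 0.1845]
ee_rot: [180.0, 0.0, 18.6]
contact_force: [0.5, -0.3, -1.7]
opening: 0.42
```

apply_moves(rows="1 0 0 -0.2 0 0 0;1 0 0 0 0 0 0;1 0 0 0 0 0 0")

```text
time: 10.85
position: [0.5354, 0.223, 0.1827]
ee_rot: [180.0, 0.0, 18.6]
contact_force: [0.9, 0.3, -2.7]
opening: 0.424
```

apply_moves(rows="1 0 0 -0.2 0 0 0;1 0 0 0 0 0 0;1 0 0 0 0 0 0")

```text
time: 11.15
position: [0.5354, 0.223, 0.1806]
ee_rot: [180.0, 0.0, 18.6]
contact_force: [0.5, 0.1, -3.7]
opening: 0.418
```

apply_moves(rows="1 0 0 -0.2 0 0 0;1 0 0 0 0 0 0;1 0 0 0 0 0 0")

```text
time: 11.45
position: [0.5354, 0.223, 0.1786]
ee_rot: [180.0, 0.0, 18.6]
contact_force: [0.5, -0.1, -2.7]
opening: 0.417
```

apply_moves(rows="1 0 0 -0.2 0 0 0;1 0 0 0 0 0 0;1 0 0 0 0 0 0")

```text
time: 11.75
position: [0.5354, 0.223, 0.1766]
ee_rot: [180.0, 0.0, 18.6]
contact_force: [0.7, -0.1, -2.9]
opening: 0.418
```

apply_moves(rows="1 0 0 -0.2 0 0 0;1 0 0 0 0 0 0;1 0 0 0 0 0 0")

```text
time: 12.05
position: [0.5354, 0.223, 0.1746]
ee_rot: [180.0, 0.0, 18.6]
contact_force: [0.3, 0.2, -2.9]
opening: 0.421
```

apply_moves(rows="1 0 0 -0.2 0 0 0;1 0 0 0 0 0 0;1 0 0 0 0 0 0")

```text
time: 12.35
position: [0.5354, 0.223, 0.1726]
ee_rot: [-180.0, 0.0, 18.6]
contact_force: [0.7, -0.7, -3.5]
opening: 0.422
```

apply_moves(rows="1 0 0 -0.2 0 0 0;1 0 0 0 0 0 0;1 0 0 0 0 0 0")

```text
time: 12.65
position: [0.5354, 0.2229, 0.1706]
ee_rot: [180.0, 0.0, 18.6]
contact_force: [-0.1, -0.7, -2.7]
opening: 0.42
```

apply_moves(rows="1 0 0 -0.2 0 0 0;1 0 0 0 0 0 0;1 0 0 0 0 0 0")

```text
time: 12.95
position: [0.5353, 0.2227, 0.1685]
ee_rot: [180.0, 0.0, 18.6]
contact_force: [-0.1, -1.4, -3.2]
opening: 0.423
```

Run:
```python
from h import *
p=get_image("wrist");q=get_image("side");o=get_obs();print(o["position"],o["contact_force"],o["wrist_torque"])
a=cv2.resize(p["image"][60:340,180:390],(450,600));b=cv2.resize(q["image"][80:200,225:295],(350,600))
cv2.imwrite("pics/i.png",np.hstack([a,b]))
```

```text
[0.53536516 0.22274532 0.1686123 ] [-0.71153114 -1.83462386 -3.33897196] [-0.42056244  0.02328592 -0.02426213]
```

View pics/i.png

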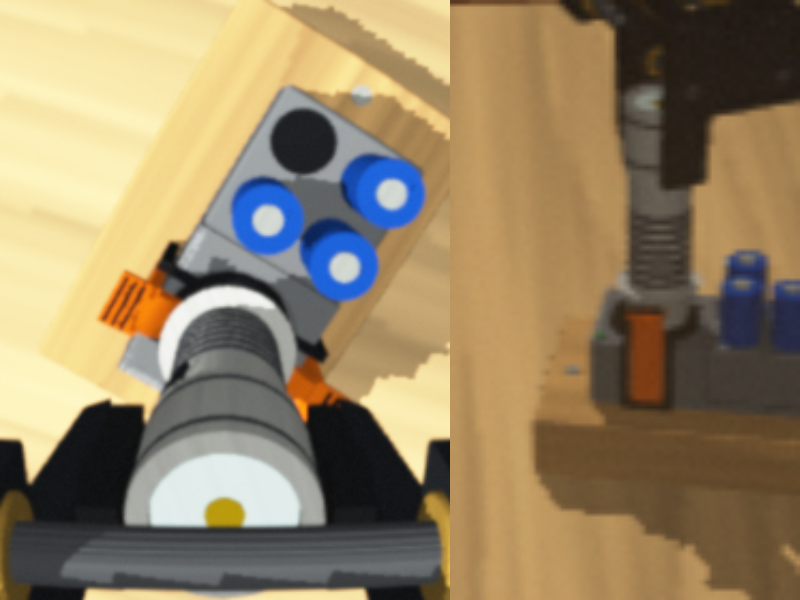

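apply_moves(rows="1 -0.03 -0.1 0 0 0 0;1 0 0 0 0 0 0;1 0 0 0 0 0 0")

```text
time: 13.35
position: [0.5352, 0.2223, 0.1688]
ee_rot: [-180.0, -0.0, 18.6]
contact_force: [0.8, -0.2, -3.0]
opening: 0.416
```

Run:
```python
from h import *
o=get_obs();print(o["position"],o["contact_force"],o["wrist_torque"])
```

```text
[0.5351687  0.22227    0.16882656] [ 0.83691484 -0.20948727 -3.02227381] [ 0.00281882 -0.00527415  0.04998627]
```

apply_moves(rows="1 0 0 -0.1 0 0 0;1 0 0 0 0 0 0;1 0 0 0 0 0 0")

```text
time: 13.65
position: [0.5351, 0.222, 0.1677]
ee_rot: [-180.0, 0.0, 18.6]
contact_force: [1.1, -0.7, -3.2]
opening: 0.423
```

Run:
```python
from h import *
o=get_obs();print(o["position"],o["contact_force"],o["wrist_torque"])
```

```text
[0.53508952 0.22202345 0.16766456] [ 1.08746535 -0.70013747 -3.23735147] [-0.10765548  0.02878861  0.00788178]
```

apply_moves(rows="1 0 -0.06 -0.1 0 0 0;1 0 0 0 0 0 0;1 0 0 0 0 0 0")

```text
time: 13.95
position: [0.5352, 0.2215, 0.1667]
ee_rot: [-180.0, -0.0, 18.6]
contact_force: [0.8, -0.5, -2.7]
opening: 0.422
```

Run:
```python
from h import *
o=get_obs();print(o["position"],o["contact_force"],o["wrist_torque"])
```

```text
[0.53515005 0.22148792 0.1667255 ] [ 0.80050356 -0.48585104 -2.71529937] [ 0.04016832  0.02929662 -0.007131  ]
```

apply_moves(rows="1 0 -0.02 -0.1 0 0 0;1 0 0 0 0 0 0;1 0 0 0 0 0 0")

```text
time: 14.25
position: [0.5352, 0.2215, 0.1659]
ee_rot: [-180.0, -0.0, 18.6]
contact_force: [0.1, 0.5, -0.3]
opening: 0.417
```

Run:
```python
from h import *
o=get_obs();print(o["position"],o["contact_force"],o["wrist_torque"])
```

```text
[0.53523604 0.22148725 0.16594019] [ 0.09721752  0.47634665 -0.31831217] [ 0.13011754  0.0889017  -0.04527862]
```

apply_moves(rows="1 -0.02 0.02 -0.1 0 0 0;1 0 0 0 0 0 0;1 0 0 0 0 0 0", squeeze=50)

```text
time: 14.55
position: [0.5354, 0.2217, 0.1653]
ee_rot: [-180.0, -0.1, 18.6]
contact_force: [-0.4, 0.0, 5.4]
opening: 0.416
```

Run:
```python
from h import *
o=get_obs();print(o["position"],o["contact_force"],o["wrist_torque"])
```

```text
[0.53535369 0.22166098 0.16527433] [-0.41476127  0.04811228  5.40211578] [0.01791744 0.09763836 0.04521251]
```

apply_moves(rows="1 0 0 -0.1 0 0 0;1 0 0 0 0 0 0;1 0 0 0 0 0 0")

```text
time: 14.85
position: [0.5353, 0.2217, 0.1642]
ee_rot: [-180.0, -0.1, 18.6]
contact_force: [0.1, -0.7, 5.2]
opening: 0.421
```

Run:
```python
from h import *
o=get_obs();print(o["position"],o["contact_force"],o["wrist_torque"])
```

```text
[0.53528522 0.22171274 0.16424154] [ 0.09553044 -0.65773652  5.19780261] [ 0.01514155  0.22057322 -0.03757944]
```

apply_moves(rows="1 -0.07 0 -0.1 0 0 0;1 0 0 0 0 0 0;1 0 0 0 0 0 0")

```text
time: 15.15
position: [0.5348, 0.2218, 0.1634]
ee_rot: [-180.0, -0.1, 18.6]
contact_force: [-0.5, 0.1, 5.9]
opening: 0.417
```

Run:
```python
from h import *
o=get_obs();print(o["position"],o["contact_force"],o["wrist_torque"],o["ee_rot"])
```

```text
[0.53477804 0.22176183 0.16339637] [-0.45077098  0.10389564  5.89632312] [ 0.03692621  0.13277493 -0.02801579] [-1.79987704e+02 -8.60832235e-02  1.86101154e+01]
```

apply_moves(rows="1 0 0 -0.1 0 0 0;1 0 0 0 0 0 0;1 0 0 0 0 0 0")

```text
time: 15.45
position: [0.5348, 0.2219, 0.1625]
ee_rot: [-180.0, -0.1, 18.6]
contact_force: [-0.5, -0.6, 6.9]
opening: 0.418
```

Run:
```python
from h import *
o=get_obs();print(o["position"],o["contact_force"],o["wrist_torque"],o["ee_rot"])
```

```text
[0.53482565 0.22186015 0.16250895] [-0.51997239 -0.57488238  6.94251465] [0.02055613 0.14917643 0.01512468] [-1.79983378e+02 -9.36297200e-02  1.86137179e+01]
```

apply_moves(rows="1 -0.05 0 -0.1 0 0 0;1 0 0 0 0 0 0;1 0 0 0 0 0 0")

```text
time: 15.75
position: [0.5345, 0.2219, 0.1618]
ee_rot: [-180.0, -0.1, 18.6]
contact_force: [-0.5, 0.3, 7.8]
opening: 0.416
```

apply_moves(rows="1 0 0 -0.1 0 0 0;1 0 0 0 0 0 0;1 0 0 0 0 0 0")

```text
time: 16.05
position: [0.5333, 0.2216, 0.1593]
ee_rot: [-180.0, 0.0, 18.6]
contact_force: [-1.4, 2.2, -0.4]
opening: 0.418
```

Run:
```python
from h import *
o=get_obs();print(o["position"],o["contact_force"],o["wrist_torque"],o["ee_rot"])
```

```text
[0.53326081 0.22161836 0.15929936] [-1.36244076  2.23670701 -0.38000472] [ 0.53586889  0.11777902 -0.01076039] [-1.79969070e+02  4.15491670e-02  1.86250311e+01]
```

apply_moves(rows="1 0 0.08 0 0 0 0;1 0 0 -0.05 0 0 0;1 0 0 0 0 0 0")

```text
time: 16.35
position: [0.5335, 0.2221, 0.159]
ee_rot: [180.0, 0.0, 18.6]
contact_force: [-0.6, 0.4, -0.9]
opening: 0.42
```

Run:
```python
from h import *
o=get_obs();print(o["position"],o["contact_force"],o["wrist_torque"],o["ee_rot"])
```

```text
[0.53354302 0.22208734 0.15898665] [-0.64760082  0.40930252 -0.91651229] [0.27138726 0.10107119 0.01432   ] [1.79994488e+02 3.10995768e-02 1.86127144e+01]
```

apply_moves(rows="1 0 0 -0.05 0 0 0;1 0 0 0 0 0 0;1 0 0 0 0 0 0")

```text
time: 16.65
position: [0.5337, 0.2221, 0.1587]
ee_rot: [180.0, 0.0, 18.6]
contact_force: [-1.0, -0.2, 0.2]
opening: 0.419
```

Run:
```python
from h import *
o=get_obs();print(o["position"],o["contact_force"],o["wrist_torque"],o["ee_rot"])
```

```text
[0.5336508  0.22210354 0.15870631] [-1.03785508 -0.17590717  0.17423793] [ 0.23683596  0.28285873 -0.01146799] [1.79994794e+02 1.36253369e-02 1.86059253e+01]
```

apply_moves(rows="1 -0.05 0.04 -0.05 0 0 0;1 0 0 0 0 0 0;1 0 0 0 0 0 0")

```text
time: 16.95
position: [0.5336, 0.2222, 0.1586]
ee_rot: [180.0, -0.0, 18.6]
contact_force: [-0.9, -0.8, 5.2]
opening: 0.422
```

apply_moves(rows="1 0 0 -0.05 0 0 0;1 0 0 0 0 0 0;1 0 0 0 0 0 0")

```text
time: 17.25
position: [0.5338, 0.2223, 0.1585]
ee_rot: [180.0, -0.1, 18.6]
contact_force: [-1.7, -2.2, 8.1]
opening: 0.419
```

Run:
```python
from h import *
o=get_obs();print(o["position"],o["contact_force"],o["wrist_torque"],o["ee_rot"])
```

```text
[0.53375737 0.22232508 0.15851963] [-1.68146553 -2.16530714  8.07559897] [-0.45784663  0.3581914  -0.01916996] [ 1.79962894e+02 -5.08517519e-02  1.85892268e+01]
```

apply_moves(rows="1 -0.03 -0.05 0 0 0 0;1 0 0 0 0 0 0;0.1 0 0 0 0 0 0;0 0 0 0 0 0 0;-0.2 0 0 0 0 0 0;-0.2 0 0 0 0 0 0", squeeze=15)

```text
time: 17.85
position: [0.5328, 0.2221, 0.1575]
ee_rot: [-180.0, 0.0, 18.6]
contact_force: [-0.4, -0.8, -0.5]
opening: 0.597
```

Run:
```python
from h import *
p=get_image("wrist");q=get_image("side");o=get_obs();print(o["position"],o["contact_force"],o["wrist_torque"])
a=cv2.resize(p["image"][60:340,180:390],(450,600));b=cv2.resize(q["image"][80:200,225:295],(350,600))
cv2.imwrite("pics/j.png",np.hstack([a,b]))
```

```text
[0.53286803 0.22210968 0.15758293] [-0.04210782  0.1126336  -0.3680466 ] [ 0.00684637 -0.01508341 -0.021927  ]
```

View pics/j.png

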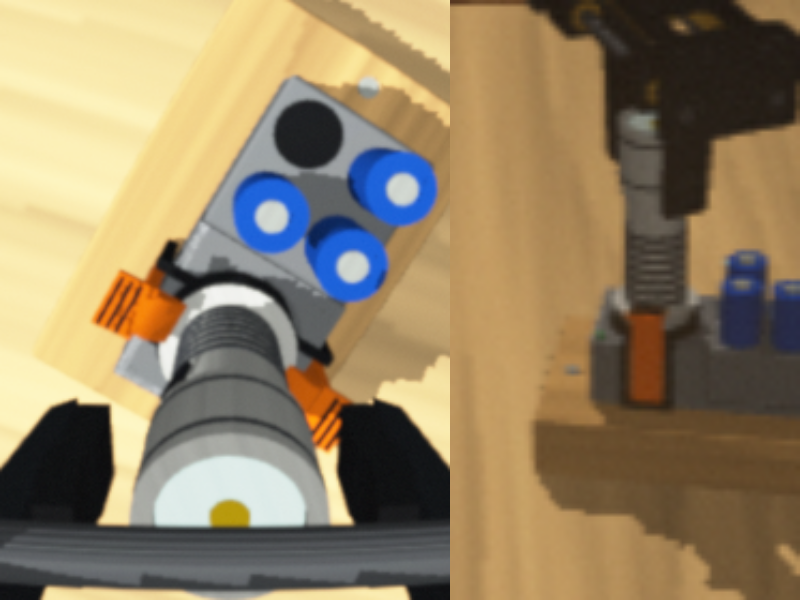

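apply_moves(rows="0.1 0 0 0 0 0 0;0.1 0 0 0 0 0 0;1 0 0 0 0 0 0;1 0 0 0 0 0 0;1 0 0 0 0 0 0;1 0 0 -0.05 0 0 0;1 0 0 0 0 0 0;1 0 0 0 0 0 0", squeeze=40)

```text
time: 18.75
position: [0.5332, 0.222, 0.1576]
ee_rot: [180.0, -0.0, 18.6]
contact_force: [0.2, -2.6, 5.6]
opening: 0.416
```

apply_moves(rows="1 0 0 -0.05 0 0 0;1 0 0 0 0 0 0;1 0 0 0 0 0 0")

```text
time: 19.05
position: [0.5334, 0.2221, 0.1575]
ee_rot: [180.0, -0.1, 18.6]
contact_force: [-1.5, -2.5, 8.9]
opening: 0.421
```

Run:
```python
from h import *
o=get_obs();print(o["position"],o["contact_force"],o["wrist_torque"],o["ee_rot"])
```

```text
[0.53341125 0.22206212 0.15753052] [-1.45590067 -2.53480172  8.91709588] [-0.49664892  0.27149997  0.03346684] [ 1.79978235e+02 -5.53177469e-02  1.85986262e+01]
```

apply_moves(rows="1 0 0 -0.05 0 0 0;1 0 0 0 0 0 0;1 0 0 0 0 0 0")

```text
time: 19.35
position: [0.5336, 0.2221, 0.1575]
ee_rot: [180.0, -0.1, 18.6]
contact_force: [-2.4, -1.7, 12.9]
opening: 0.422
```

apply_moves(rows="1 0 0 0.1 0 0 0;1 0 0 0.1 0 0 0;1 0 0 0 0 0 0;1 0 0 0 0 0 0")

```text
time: 19.75
position: [0.5329, 0.222, 0.1579]
ee_rot: [180.0, 0.0, 18.6]
contact_force: [0.1, -1.7, -0.3]
opening: 0.42
```

apply_moves(rows="1 0 0 0.05 0 0 0;1 0 0 0 0 0 0;1 0 0 0 0 0 0")

```text
time: 20.05
position: [0.5328, 0.2221, 0.1586]
ee_rot: [-180.0, 0.0, 18.6]
contact_force: [-0.3, -1.7, -1.1]
opening: 0.42
```

apply_moves(rows="1 0 0 0.05 0 0 0;1 0 0 0 0 0 0;1 0 0 0 0 0 0")

```text
time: 20.35
position: [0.5325, 0.222, 0.1588]
ee_rot: [-180.0, 0.1, 18.6]
contact_force: [1.3, -0.1, -5.6]
opening: 0.422
```

apply_moves(rows="1 0 0 0.05 0 0 0;1 0 0 0 0 0 0;1 0 0 0 0 0 0")

```text
time: 20.65
position: [0.5323, 0.2219, 0.1589]
ee_rot: [-180.0, 0.1, 18.6]
contact_force: [0.6, 0.9, -12.7]
opening: 0.419
```

apply_moves(rows="1 0 0 -0.1 0 0 0;1 0 0 -0.1 0 0 0;1 0 0 -0.05 0 0 0;1 0 0 0 0 0 0;1 0 0 0 0 0 0")

```text
time: 21.15
position: [0.5334, 0.2222, 0.1579]
ee_rot: [180.0, -0.1, 18.6]
contact_force: [0.0, -0.8, 1.8]
opening: 0.419
```

Run:
```python
from h import *
o=get_obs();print(o["position"],o["contact_force"],o["wrist_torque"],o["ee_rot"])
```

```text
[0.53342278 0.22215206 0.15785839] [ 0.00864132 -0.78462203  1.8347434 ] [-0.48094893  0.0133926  -0.00182418] [ 1.79989800e+02 -6.43564633e-02  1.86028590e+01]
```

apply_moves(rows="1 0 -0.06 -0.05 0 0 0;1 0 0 -0.05 0 0 0;1 0 0 0 0 0 0;1 0 0 0 0 0 0")

```text
time: 21.55
position: [0.5336, 0.222, 0.1576]
ee_rot: [-180.0, -0.1, 18.6]
contact_force: [-1.9, -1.8, 8.6]
opening: 0.42
```

apply_moves(rows="1 0 0 -0.05 0 0 0;1 0 0 0 0 0 0;1 0 0 0 0 0 0")

```text
time: 21.85
position: [0.5338, 0.2221, 0.1575]
ee_rot: [-180.0, -0.1, 18.6]
contact_force: [-2.5, -3.3, 12.0]
opening: 0.419
```

apply_moves(rows="1 -0.03 -0.04 0.05 0 0 0;1 0 0 0.05 0 0 0;0.1 0 0 0 0 0 0;-0.1 0 0 0 0 0 0;-0.5 0 0 0 0 0 0;-0.8 0 0 0 0 0 0;-1 0 0 0 0 0 0;-1 0 0 1 0 0 0;-1 0 0 2 0 0 0;-1 0 0 3 0 0 0;-1 0 0 4 0 0 0;-1 0 0 0 0 0 0", squeeze=10)

```text
time: 23.05
position: [0.5353, 0.2229, 0.2628]
ee_rot: [-179.9, -0.6, 18.6]
contact_force: [0.2, 0.7, 0.6]
opening: 0.999
```

Run:
```python
from h import *
np.set_printoptions(precision=4,suppress=True)
p=get_image("wrist");q=get_image("side");t=get_image("top");o=get_obs();print(o["position"],o["contact_force"],o["wrist_torque"],o["opening"])
for n,r in(("side",q),("top",t)):
  for th in("tin","jar","doorstop","torch"):print(n,th,[np.round(x["pixel"]) for x in landmark_of(th,r)[:1]])
a=cv2.resize(p["image"][60:340,180:390],(450,600));b=cv2.resize(q["image"][80:200,225:295],(350,600))
cv2.imwrite("pics/k.png",np.hstack([a,b]))
```

```text
[0.5325 0.2209 0.2569] [-0.7579 -0.0449 -0.128 ] [ 0.0428 -0.0045 -0.0266] 1.0012634988103861
side tin [array([356., 393.])]
side jar [array([283., 293.])]
side doorstop [array([265., 150.])]
side torch [array([262., 150.])]
top tin [array([426., 181.])]
top jar [array([338., 224.])]
top doorstop [array([274., 187.])]
top torch [array([145., 220.])]
```

View pics/k.png

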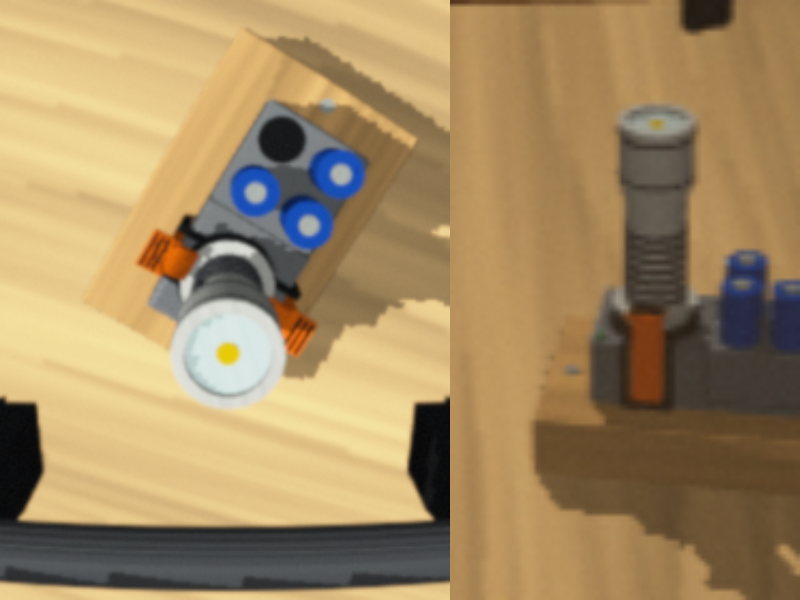

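apply_moves(rows="-1 0 0 0 0 0 0;-1 0 0 0 0 0 0;-1 0 0 0 0 0 0")

```text
time: 23.9
position: [0.5326, 0.2211, 0.2567]
ee_rot: [-180.0, 0.0, 18.6]
contact_force: [-0.7, -0.3, -0.2]
opening: 1.002
```

```bash
python3 -c "
from station import *
print(job_done())"
```

```text
the job is handed in; nothing more can be done
None
```

The torch is in the caddy with the clips latched and the gripper clear of it, and I handed the job in at about 24 s; the station gave no verdict.

- **Setting in:** I held the torch by its head and lowered it into the cone until it rested on the clip noses. That was about 10 mm lower than the nominal cone height.
- **Pressing:** I pressed in steps of about 1 mm, nudging sideways to keep side loads low. The clips gave way at about 11 N and the torch seated about 7.7 mm below where it had rested. The hardest push I read was about 13 N, between moves rather than continuously.
- **Latch check:** An upward pull reading 12.7 N lifted the torch only about 1.3 mm, so the clips are holding. That check was my own addition. I then pressed it back to the same height with 12 N and let go.
- **Last pictures:** The torch stands upright with both clips over its collar and the gripper about 10 cm above. The pin and clip joint values aren't reported, so those are judged by feel and picture.
- **Other things on the shelf:** The tin stayed within about 3 px in both views. The jar did too from the side, and the doorstop within about 4 px from the top. Two reports disagreed: the jar landmark in the top view read 5 px off, and the side view's "doorstop" landed on the caddy, which looks like a misdetection. I felt no contact with any of the three.

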